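Feel the ground rim of a glass dish for chips

TASK

Feel the rim of the glass dish on the sprung stand for chips: with the gripper closed, rest the fingertips lightly on top of its matt rim above the side tube, then run them along the rim clockwise as seen from above, all the way round until back above the side tube, and take them away. Touch it gently, with a few newtons only, and never grip or lift it; leave it sitting in its pan, and do not disturb the stopper inside it or anything else on the bench.

Things in the scene. Friction and masses are not known exactly. Their poses are not given: they have to be found in the camera images.
- dish: Loose glass dish, 0.5 kg, 65 mm high, in the pan of the stand. Clear wall 116 mm across; on top a flat level rim of matt white glass, 10 mm thick, outer diameter 144, inner 104 mm. A side tube, 14 mm thick with a matt 22 mm socket, sticks out under the rim to 108 mm from the centre, 36 mm up. Origin: centre of the underside; z up; +x along the side tube. Rim top at z = 65 mm (105 mm above the bench)
- stand: Round steel sprung stand, 170 mm across, screwed to the bench; origin at the centre of its underside. It carries the 132 mm aluminium pan (5 mm deep) in which the dish sits
- pan (a joint): How far the pan with the dish has sunk on its spring, in m: 0 at rest (top), at most 0.012. It sinks straight down and stays level; it begins to yield at about 1 N and takes about 0.4 N more per mm (about 2.6 N at 4 mm, about 6 N at the bottom stop), and comes back up by itself
- rim0 (a point): Point on the top face of the dish's rim, mid-width (62 mm from the dish's axis), at the side tube; axes as the dish's
- rim1 (a point): Point on the top face of the dish's rim, mid-width (62 mm from the dish's axis), 40 degrees clockwise (seen from above) from the side tube; axes as the dish's
- rim2 (a point): Point on the top face of the dish's rim, mid-width (62 mm from the dish's axis), 80 degrees clockwise (seen from above) from the side tube; axes as the dish's
- rim3 (a point): Point on the top face of the dish's rim, mid-width (62 mm from the dish's axis), 120 degrees clockwise (seen from above) from the side tube; axes as the dish's
- rim4 (a point): Point on the top face of the dish's rim, mid-width (62 mm from the dish's axis), 160 degrees clockwise (seen from above) from the side tube; axes as the dish's
- rim5 (a point): Point on the top face of the dish's rim, mid-width (62 mm from the dish's axis), 200 degrees clockwise (seen from above) from the side tube; axes as the dish's
- rim6 (a point): Point on the top face of the dish's rim, mid-width (62 mm from the dish's axis), 240 degrees clockwise (seen from above) from the side tube; axes as the dish's
- rim7 (a point): Point on the top face of the dish's rim, mid-width (62 mm from the dish's axis), 280 degrees clockwise (seen from above) from the side tube; axes as the dish's
- rim8 (a point): Point on the top face of the dish's rim, mid-width (62 mm from the dish's axis), 320 degrees clockwise (seen from above) from the side tube; axes as the dish's
- stopper: Bystander: small ground-glass stopper, 32 mm across, 46 mm high, standing loose inside the dish, lower than the rim; origin at the centre of its underside
- beaker: Bystander: small glass beaker, 64 mm across, 85 mm high; origin at the centre of its underside
- jar: Bystander: amber glass jar with a black cap, 56 mm across, 75 mm high; origin at the centre of its underside
- cork: Bystander: tapered cork, 46 mm across, 34 mm high; origin at the centre of its underside
- paddle: Bystander: flat spatula 200 mm long, lying on the bench along its x, under 40 mm high
- tin: Bystander: grey tin, 70 x 100 x 35 mm; origin at the centre of its underside
- brick: Bystander: pale fire brick, 110 x 55 x 45 mm; origin at the centre of its underside
There are look-alikes about, which are no part of the job. Leave any blue or red look-alike of the dish alone.

How it is judged:
By the outcome, as a careful person would: the job done as asked, in the order asked, and still so for the second after the job is handed in, with the robot touching nothing.
It also fails if it takes over 64 s, if anything falls off the work surface, if the arm or the gripper's body presses on something with over 40 N, if the wrist force passes 120 N, or if a joint passes its speed limit or range.

ROBOT

A 6-joint arm with a two-finger parallel gripper is mounted at the origin on the work surface. World frame = base frame: x ahead of the robot, y to its left, z up, the work surface at z = 0. Lengths are in mm, angles in rad, forces in N, time in s.
With the tool pointing down it reaches from about 325 to 875 mm from the base axis. Payload 4.4 kg.
Tool frame: the origin (TCP) lies on the centre line of the jaws, within the pads' length; the fingertips stand ahead of it and the grasp point (between the pads) lies 6 mm ahead of it (ctrl.tcp_to_tips is the z of the fingertips in the tool frame, in mm); z points along the fingers, y is the direction in which the jaws open and shut (so a half turn about z gives the same grasp; the last joint's range is limited). The gripper opens to 85 mm and grips with 20 to 120 N. Pads are 22 mm wide; open, the fingers measure 114 mm over their backs; the gripper's body (76 mm by 85 mm) begins 54 mm behind the grasp point. The pads swing forward as they close: fully open they stand 13 mm farther back than shut.
Start: joints at [-1.339, 0.207, 1.542, -0, 1.393, -0.15], TCP at [214.228, -533.605, 256.282] pointing down, gripper open.
Joint ranges: [-2.73, 2.73], [-0.86, 2.22], [0.23, 2.46], [-1.11, 4.25], [0.08, 2.63], [-2.82, 2.82]. Speed limits (rad/s): [2.79, 2.79, 3.14, 3.14, 3.14, 3.14].

INTERFACE

Orientations are given as a 3x3 rotation matrix whose columns are the frame's x, y, z axes.
In Python, from plant import ctrl, sensors, optics gives the robot as it stands. Calls block until the motion is done:
- ctrl.move_ptp(position, orientation): joint-space move of the TCP to a pose.
- ctrl.move_l(position, rot=None, vel=150, threshold=None): straight line of the TCP; rot=None keeps the orientation; vel is the mean speed in mm/s. With threshold (N) it stops when the force on the tool has changed by that much, and returns True; else False.
- ctrl.set_joints(angles): joint-space move.
- ctrl.gripper_to(opening, force=None): finger opening in mm; force is the grip in N (None keeps the last); returns when the fingers have stopped.
- ctrl.hold(seconds).
- ctrl.solve_ik(position, orientation): joint angles nearest the present ones, or None.
- sensors.read_state(): the state.
- optics.grab_frame(name): name is "scene" or "side" or "wrist"; returns (picture, depth): 480x640x3 uint8, red, green, blue; 480x640 float32, mm along the optical axis (not along the pixel's ray), 0 where there is no reading.
- optics.camera_params(name): a dict with "mtx" (3x3 intrinsics, pixels), "k1" (the pictures are not rectified: a ray, as slopes to the right and down, at radius r is drawn at 1 + k1 r^2 times it, then the intrinsics apply), "R" (3x3) and "t" (3): a world point X has camera coordinates R X + t; the wrist camera has in their place "T_tool_cam" (4x4, takes a point from camera to tool coordinates, whose origin is the TCP and whose axes are the flange's). Camera axes: x right, y down, z forward; pixel columns grow to the right and rows downward; lengths in mm; the calibration is good to about 2 mm. A picture is of the moment at which its call begins: read the wrist's pose just before it. camera_params takes no time and is no camera call.
A pose or a line that the arm cannot do raises ctrl.MotionError and nothing moves.
- ctrl.finish_job(): hands the job in, once; it reports no verdict.
The state is a dict: "t": time; "q": joint angles; "qvel": joint speeds; "tau": joint torques, N m; "eef_pos": TCP position; "eef_rot": TCP orientation; "force": force on the tool from outside, world axes, zero at the start; "wrist_torque": the same for the moment, N m; "grip_width": finger opening in mm.
Only numpy, scipy, OpenCV 4.12 (cv2) and the standard library are available. Lean on these libraries where they do the work, as an engineer would, in place of code of your own. Each camera call takes 0.05 s, during which the arm holds its last target.

## Working session

There is one attempt and no reset: what is moved stays moved. The work goes in short steps, each a Python script; the robot and the scene stay as the last script left them, time stands still between calls to the robot, and variables do not carry over. Pictures are saved under pics/ and viewed, and the job is handed in when it is done.

```bash
ls; mkdir -p pics; python3 - <<'E'
from plant import ctrl, sensors, optics
import cv2
s=sensors.read_state();print(s['t'],s['eef_pos'],s['eef_rot'],s['grip_width'],s['force'],ctrl.tcp_to_tips)
for n in ['scene','side','wrist']:
    p,d=optics.grab_frame(n);cv2.imwrite(f'pics/a_{n}.png',p[:,:,::-1]);print(n,optics.camera_params(n),(d>0).mean())
E
```

```text
pics
0.0 [ 214.06512067 -532.91901499  255.11496028] [[ 9.27984247e-01  3.72619029e-01 -5.44829643e-04]
 [ 3.72619291e-01 -9.27981665e-01  2.21190864e-03]
 [ 3.18607331e-04 -2.25563041e-03 -9.99997405e-01]] 85.60712597881464 [-0.06306632  0.85685474 -0.24598548] 25.0
scene {'mtx': array([[513.7068595 ,   0.        , 319.23105618],
       [  0.        , 513.7068595 , 245.77834868],
       [  0.        ,   0.        ,   1.        ]]), 'k1': -0.11993133625905485, 'R': array([[-0.25548162,  0.96660467,  0.0201133 ],
       [ 0.62652514,  0.1813685 , -0.75800509],
       [-0.73633918, -0.18105488, -0.65193845]]), 't': array([ 138.03449026, -263.85885494, 1518.50542944])} 0.99603515625
side {'mtx': array([[553.40971399,   0.        , 324.47191162],
       [  0.        , 553.40971399, 237.77806934],
       [  0.        ,   0.        ,   1.        ]]), 'k1': -0.1767837130219545, 'R': array([[ 6.76691875e-01, -7.36266242e-01, -3.58171648e-04],
       [-5.26162748e-01, -4.83248331e-01, -6.99731244e-01],
       [ 5.15015407e-01,  4.73690903e-01, -7.14406088e-01]]), 't': array([-372.5998597 ,  337.46138921, 1108.31782598])} 0.9960286458333333
wrist {'mtx': array([[357.1639761 ,   0.        , 324.74203757],
       [  0.        , 357.1639761 , 242.76828732],
       [  0.        ,   0.        ,   1.        ]]), 'k1': 0.009903413786233524, 'T_tool_cam': array([[-4.41270824e-04, -9.52967279e-01, -3.03072879e-01,
         7.64949780e+01],
       [ 9.99999901e-01, -4.40242275e-04, -7.17131041e-05,
        -4.13946614e-02],
       [-6.50852521e-05, -3.03072881e-01,  9.52967379e-01,
        -1.17626551e+02],
       [ 0.00000000e+00,  0.00000000e+00,  0.00000000e+00,
         1.00000000e+00]])} 0.9962141927083333
```

View pics/a_scene.png

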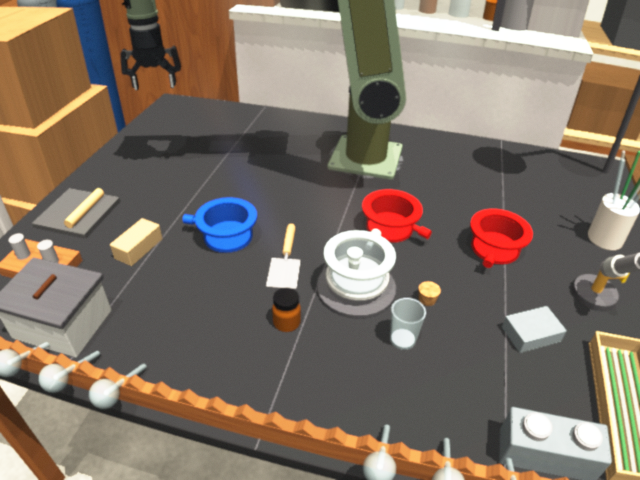

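View pics/a_side.png

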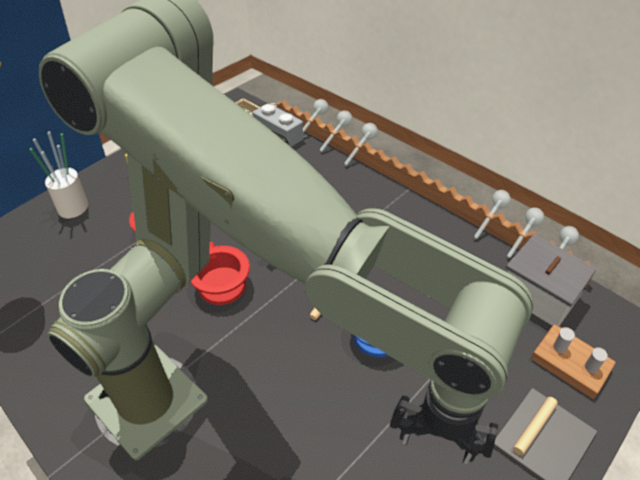

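View pics/a_wrist.png

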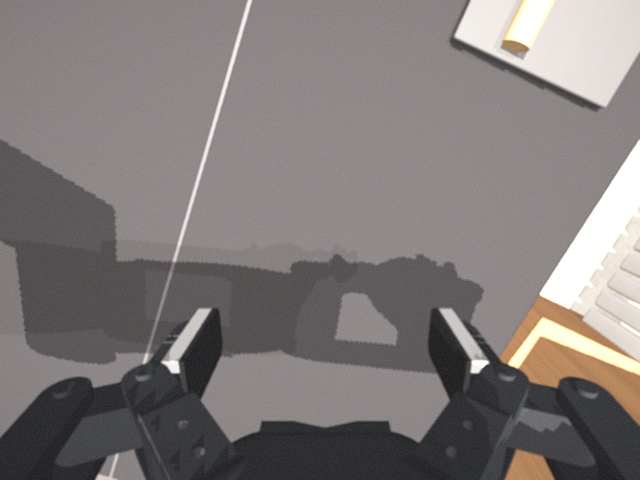

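The scene view shows the white-rimmed dish at about (358,258), with its tube apparently at (376,236) on the far side, toward the base. The stopper is inside at (354,257), the paddle at (286,255), the jar at (287,309), the beaker at (406,322) and the cork at (429,292). The side view is blocked by the arm, and the wrist sees only empty bench. Next I'll locate the dish roughly and look from above.

```bash
cat > h.py <<'E'
from plant import ctrl, sensors, optics
import cv2, numpy as np
def rays(cp,uv):
    K=cp['mtx']; uv=np.atleast_2d(np.float64(uv))
    return np.c_[cv2.undistortPoints(uv.reshape(-1,1,2),K,np.array([cp['k1'],0,0,0,0.])).reshape(-1,2),np.ones(len(uv))]
def campose(name,st=None):
    cp=optics.camera_params(name)
    if name=='wrist':
        T=np.eye(4);T[:3,:3]=st['eef_rot'];T[:3,3]=st['eef_pos'];W=T@cp['T_tool_cam'];return cp,W[:3,:3],W[:3,3]
    return cp,cp['R'].T,-cp['R'].T@cp['t']
def cast(name,uv,z,st=None):
    cp,R,c=campose(name,st); d=rays(cp,uv)@R.T
    return c+d*((z-c[2])/d[:,2])[:,None]
def grab(name,fn=None):
    st=sensors.read_state();p,d=optics.grab_frame(name)
    if fn: cv2.imwrite('pics/'+fn,p[:,:,::-1])
    return st,p,d
def down(yaw):  # tool x axis at yaw, z down
    c,s=np.cos(yaw),np.sin(yaw);return np.array([[c,s,0],[s,-c,0],[0,0,-1.]])
E
python3 - <<'E'
from h import *
print(cast('scene',[[359,252]],105)) 
print(cast('scene',[[376,238]],76))
print(cast('scene',[[408,305]],85),cast('scene',[[429,289]],34),cast('scene',[[287,298]],75))
E
```

```text
[[544.50257495  81.82658415 105.        ]]
[[456.08972524 103.75244507  76.        ]]
[[643.39789331 196.87102257  85.        ]] [[537.55986576 233.99562692  34.        ]] [[678.59234748 -28.40758154  75.        ]]
```

```bash
python3 - <<'E'
from h import *
ctrl.gripper_to(0,20)
c=np.array([544,82.])
try:
    # yaw: tool x towards +x
    ctrl.move_ptp([c[0]-70,c[1],300],down(0.0))
    st,p,d=grab('wrist','b1.png');print(st['t'],st['eef_pos'],st['force'],st['q'])
    np.savez('b1.npz',p=p,d=d,pos=st['eef_pos'],rot=st['eef_rot'])
    ctrl.move_l([c[0]-70,c[1]-70,300])
    st,p,d=grab('wrist','b2.png');print(st['t'],st['eef_pos'],st['force'],st['grip_width'])
    np.savez('b2.npz',p=p,d=d,pos=st['eef_pos'],rot=st['eef_rot'])
except ctrl.MotionError as e: print(e)
E
```

```text
3.3 [474.19000142  81.38553732 299.94014066] [ 0.52211442  0.00869753 -0.12269434] [-9.99795849e-03 -2.95424215e-02  1.70660786e+00 -2.68445870e-04
  1.46455487e+00  1.56179095e+00]
3.9667 [473.97535461  11.98144693 299.94913407] [0.39537186 0.48878613 0.40609938] -0.011928767141603864
```

```bash
python3 -c "
import cv2,numpy as np
print(cv2.imwrite('pics/b12.png',cv2.resize(np.hstack([cv2.imread('pics/b1.png'),cv2.imread('pics/b2.png')]),(800,300),interpolation=cv2.INTER_AREA)))"
```

```text
True
```

View pics/b1.png

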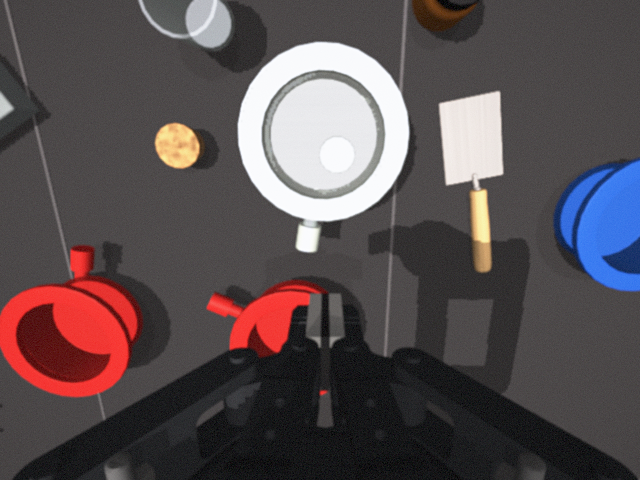

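View pics/b2.png

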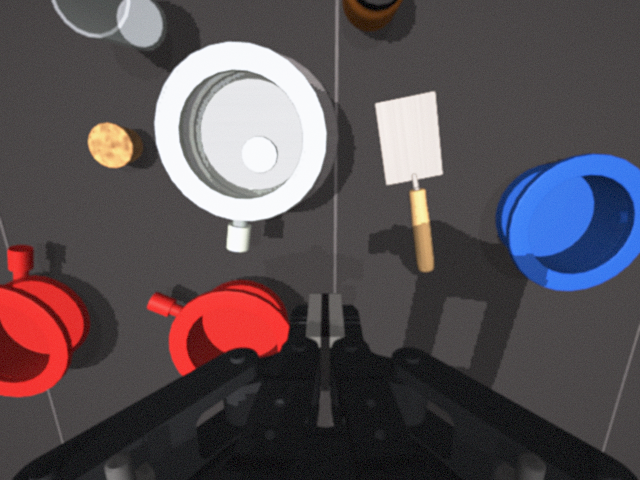

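Both wrist views show the matt white rim (outer centre at about (324,131) and (241,131)) and its tube socket at (308,236) and (238,237). The tube points toward the base. I'll fit the outer edge and triangulate its height.

```bash
cat > fit.py <<'E'
from h import *
from scipy.optimize import least_squares
out=[]
def circ(P):
    r=least_squares(lambda v:np.hypot(P[:,0]-v[0],P[:,1]-v[1])-v[2],[*P.mean(0)[:2],72],loss='soft_l1',f_scale=.7)
    return r.x,np.sqrt(np.mean(r.fun**2))
V=[]
for f,rc,tc in (('b1.npz',(324,131),(308,236)),('b2.npz',(241,131),(238,237))):
    z=np.load(f);p=z['p'];st=dict(eef_pos=z['pos'],eef_rot=z['rot'])
    hsv=cv2.cvtColor(p,cv2.COLOR_RGB2HSV)
    m=((hsv[...,2]>215)&(hsv[...,1]<25)).astype(np.uint8)
    n,l,s,_=cv2.connectedComponentsWithStats(m)
    # rim component = the largest white blob around centre
    big=max(range(1,n),key=lambda i:s[i,4] if abs(s[i,0]+s[i,2]/2-rc[0])<30 else 0); print(s[big])
    ct=max(cv2.findContours((l==big).astype(np.uint8),cv2.RETR_EXTERNAL,cv2.CHAIN_APPROX_NONE)[0],key=cv2.contourArea)
    hull=cv2.convexHull(ct).reshape(-1,2)
    e=ct.reshape(-1,2)
    # drop any socket pixels: keep rows < tube top
    e=e[e[:,1]<tc[1]-22]
    mt=((hsv[...,2]>150)&(hsv[...,1]<40)).astype(np.uint8); mt[:tc[1]-8]=0;mt[tc[1]+25:]=0;mt[:,:tc[0]-20]=0;mt[:,tc[0]+20:]=0
    n2,l2,s2,cc=cv2.connectedComponentsWithStats(mt); b=1+np.argmax(s2[1:,4]);print('tube',s2[b],cc[b])
    V.append((st,e,cc[b]))
for z in (95,100,105,110):
    a=[circ(cast('wrist',e,z,st)) for st,e,t in V]
    print(z,[(x.round(1),round(float(r),2)) for x,r in a],(a[0][0]-a[1][0])[:2].round(1))
for st,e,t in V:
    print('tube at 76',cast('wrist',[t],76,st))
# triangulate tube centroid
A=[];B=[]
for st,e,t in V:
    cp,R,c=campose('wrist',st);d=R@rays(cp,[t])[0];d/=np.linalg.norm(d);M=np.eye(3)-np.outer(d,d);A.append(M);B.append(M@c)
print('tube tri',np.linalg.solve(sum(A),sum(B)))
E
python3 fit.py
```

```text
[  238    42   171   184 11282]
tube [296 228  24  25 504] [307.20634921 239.14285714]
[  155    42   171   184 20031]
tube [226 229  23  24 482] [237.14937759 239.71369295]
95 [(array([543.6,  82.5,  73.1]), 0.26), (array([543.6,  84.5,  73.1]), 0.25)] [-0. -2.]
100 [(array([543.8,  82.4,  72. ]), 0.25), (array([543.7,  83.4,  72. ]), 0.25)] [ 0.  -0.9]
105 [(array([543.9,  82.4,  70.9]), 0.25), (array([543.9,  82.2,  70.8]), 0.25)] [0.  0.2]
110 [(array([544. ,  82.4,  69.7]), 0.25), (array([544. ,  81.1,  69.7]), 0.24)] [0.  1.3]
tube at 76 [[445.95048342  98.56029481  76.        ]]
tube at 76 [[445.19362783  99.4709363   76.        ]]
tube tri [446.89026708  98.34237265  80.28468144]
```

Centre is (544,82.3), rim height about 104–105, and the tube points at about 170.4°. I'll go above the side tube and make a gentle touch.

```bash
cat >> h.py <<'E'
C=np.array([544.,82.3]);A0=np.radians(170.4)
def rp(a): return C+62*np.array([np.cos(a),np.sin(a)])
def favg(n=6,dt=0.05):
    F=[]
    for _ in range(n): ctrl.hold(dt); F.append(sensors.read_state()['force'])
    return np.mean(F,0),np.std(F,0)
E
python3 - <<'E'
from h import *
x,y=rp(A0)
ctrl.move_l([x,y,200],vel=150)
ctrl.move_l([x,y,140],vel=80)
b,s=favg(); st=sensors.read_state();print(st['t'],'base',b,s,st['eef_pos'])
grab('wrist','c1.png');grab('scene','c1s.png')
E
```

```text
6.225 base [ 0.05573149  0.20782169 -0.00589112] [0.2617653  0.17510843 0.42330627] [483.20445287  92.66881726 140.46937938]
```

View pics/c1.png

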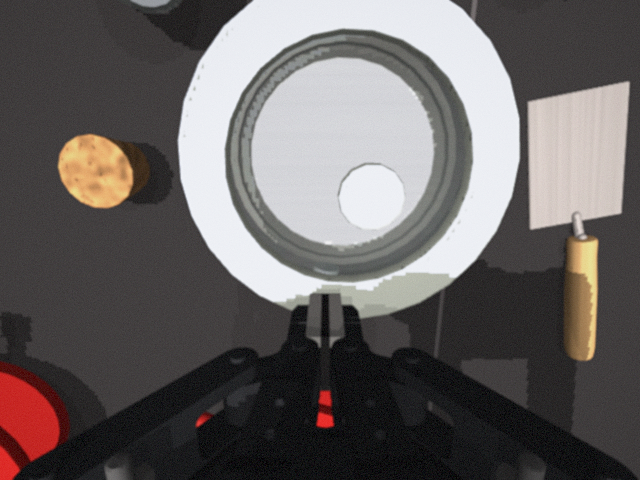

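View pics/c1s.png

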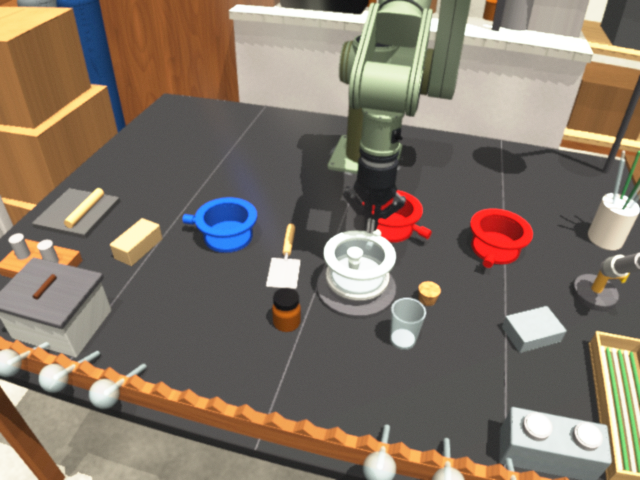

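The fingertips are over the rim at the tube side (about (325,300) in the wrist view). The force noise is about 0.4 N. Descending.

```bash
python3 - <<'E'
from h import *
x,y=rp(A0)
r=ctrl.move_l([x,y,133],vel=20)
r=ctrl.move_l([x,y,127.5],vel=6,threshold=2.0)
st=sensors.read_state();print(r,st['eef_pos'])
f,s=favg(8);st=sensors.read_state();print(st['t'],f,s,st['eef_pos'])
E
```

```text
False [482.91594402  92.63604394 127.59946014]
8.2917 [-0.16526679 -0.02642911  1.85548769] [0.46656496 0.33977608 0.46019618] [482.9087452   92.64930557 127.53665118]
```

Contact is 1.9 N at TCP z 127.5, about 2 mm of sink. Now I'll trace clockwise with slow force trimming, guarding against too much or too little force.

```bash
python3 - <<'E'
from h import *
z=127.5; fe=1.9; N=36; log=[]
for i in range(1,N+1):
    a=A0-np.radians(i*362/N)
    x,y=rp(a)
    ctrl.move_l([x,y,z],vel=35)
    F=[]
    for _ in range(4):
        ctrl.hold(0.02);F.append(sensors.read_state()['force'])
    F=np.mean(F,0);st=sensors.read_state()
    fe+=0.4*(F[2]-fe)
    log.append((i*10,st['eef_pos'][2]-z,F.round(1),round(fe,2),round(z,2)))
    if F[2]>4.5 or fe<0.9 or np.hypot(*F[:2])>3: print('stop',i,F,fe);break
    z=float(np.clip(z+np.clip((fe-2.0)/0.4*0.25,-.3,.3),126,129))
for l in log[::2]+log[-1:]: print(l)
st=sensors.read_state();print(st['t'],st['eef_pos'])
grab('scene','d1s.png')
E
```

```text
(10, np.float64(0.15412103027607316), array([0.4, 0.8, 1.9]), np.float64(1.91), 127.5)
(30, np.float64(0.1629179440659385), array([0.5, 1.1, 1.5]), np.float64(1.66), 127.3)
(50, np.float64(0.19619543297419284), array([1.1, 0.8, 1.8]), np.float64(1.78), 126.95)
(70, np.float64(0.25687961538841364), array([1.1, 0.1, 1.6]), np.float64(1.72), 126.69)
(90, np.float64(0.2525155646474957), array([ 1. , -0.2,  2.1]), np.float64(1.87), 126.33)
(110, np.float64(0.1899502085296234), array([ 1. , -0.6,  2.2]), np.float64(2.07), 126.25)
(130, np.float64(0.15096111436781712), array([ 0.3, -1.3,  2.5]), np.float64(2.1), 126.21)
(150, np.float64(0.08099471493203225), array([ 0.4, -1.4,  2.1]), np.float64(2.16), 126.38)
(170, np.float64(0.014673331960977976), array([-0.2, -1.2,  1.7]), np.float64(1.97), 126.57)
(190, np.float64(-0.04374442612358109), array([ 0.1, -0.8,  2.3]), np.float64(2.06), 126.49)
(210, np.float64(-0.15022567537977238), array([-0.3, -1.1,  2. ]), np.float64(2.12), 126.65)
(230, np.float64(-0.17695229322858097), array([-1. , -1.1,  1.7]), np.float64(1.91), 126.75)
(250, np.float64(-0.2137309890537722), array([-0.8, -0.3,  2.1]), np.float64(1.95), 126.62)
(270, np.float64(-0.26154412286747686), array([-1. , -0.1,  1.9]), np.float64(2.03), 126.66)
(290, np.float64(-0.2146462338739923), array([-1. ,  0.5,  2.1]), np.float64(2.05), 126.67)
(310, np.float64(-0.147119933979738), array([-0.5,  1.1,  2.1]), np.float64(2.12), 126.79)
(330, np.float64(-0.08348708038897712), array([0.1, 1.1, 2.1]), np.float64(2.14), 126.95)
(350, np.float64(-0.01981032909563396), array([-0. ,  1.5,  2.2]), np.float64(2.05), 127.02)
(360, np.float64(0.03407624739938342), array([0.3, 1.6, 2.2]), np.float64(2.09), 127.05)
27.1917 [483.34829711  95.23445317 127.08858952]
```

View pics/d1s.png

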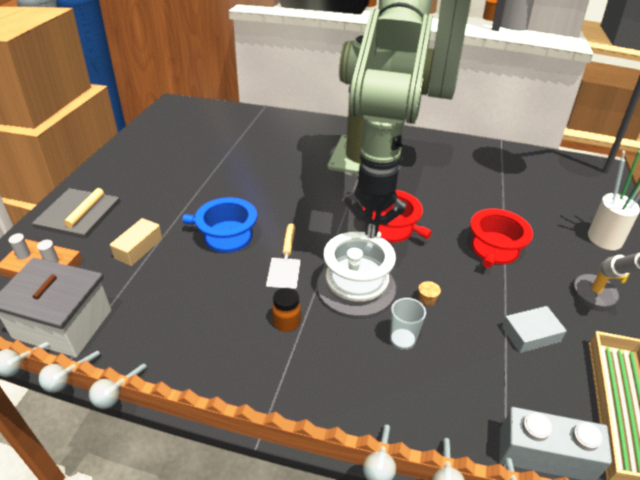

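The scene view shows the dish in place, with the fingertips near (372,237). Before lifting I'll check whether the dish turned or shifted, since that decides whether I'm really back above the tube.

```bash
python3 - <<'E'
from h import *
f=[cv2.imread(f'pics/{n}.png')[180:320,300:460] for n in ('a_scene','c1s','d1s')]
cv2.imwrite('pics/cmp.png',cv2.resize(np.hstack(f),(800,233),interpolation=cv2.INTER_CUBIC))
E
```

```text
(no output)
```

View pics/cmp.png

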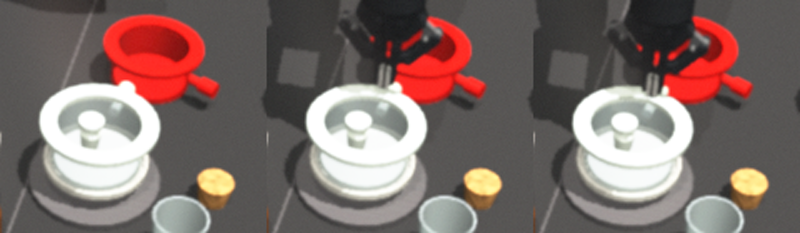

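The tube socket is at the same spot in all three crops (within about 1 px, roughly 1–2°). Lifting off and rechecking from the first viewpoint.

```bash
python3 - <<'E'
from h import *
st=sensors.read_state();p=st['eef_pos']
ctrl.move_l([p[0],p[1],150],vel=30)
f,s=favg(4);print(f)
ctrl.move_l([474,82,300],vel=120)
st,p,d=grab('wrist','e1.png');print(st['t'],st['eef_pos'],st['force'])
np.savez('e1.npz',p=p,d=d,pos=st['eef_pos'],rot=st['eef_rot'])
E
sed "s/(('b1.npz'/(('e1.npz',(324,131),(308,236)),('b1.npz'/" fit.py > fit2.py; python3 fit2.py | grep -v tri
```

```text
[0.31745811 0.31091095 0.01363664]
29.7667 [473.47257385  82.00894358 298.98319433] [0.28792594 0.08095584 0.13994036]
[  239    40   171   185 11373]
tube [296 228  25  24 491] [307.80040733 238.78207739]
[  238    42   171   184 11282]
tube [296 228  24  25 504] [307.20634921 239.14285714]
[  155    42   171   184 20031]
tube [226 229  23  24 482] [237.14937759 239.71369295]
95 [(array([543.6,  82.4,  73.1]), 0.25), (array([543.6,  82.5,  73.1]), 0.26), (array([543.6,  84.5,  73.1]), 0.25)] [-0. -0.]
100 [(array([543.7,  82.4,  72. ]), 0.25), (array([543.8,  82.4,  72. ]), 0.25), (array([543.7,  83.4,  72. ]), 0.25)] [-0. -0.]
105 [(array([543.8,  82.4,  70.9]), 0.25), (array([543.9,  82.4,  70.9]), 0.25), (array([543.9,  82.2,  70.8]), 0.25)] [-0. -0.]
110 [(array([543.9,  82.4,  69.7]), 0.24), (array([544. ,  82.4,  69.7]), 0.25), (array([544. ,  81.1,  69.7]), 0.24)] [-0. -0.]
tube at 76 [[445.4219374   98.58186914  76.        ]]
tube at 76 [[445.9510064  98.5605992  76.       ]]
tube at 76 [[445.19414309  99.47078272  76.        ]]
```

View pics/e1.png

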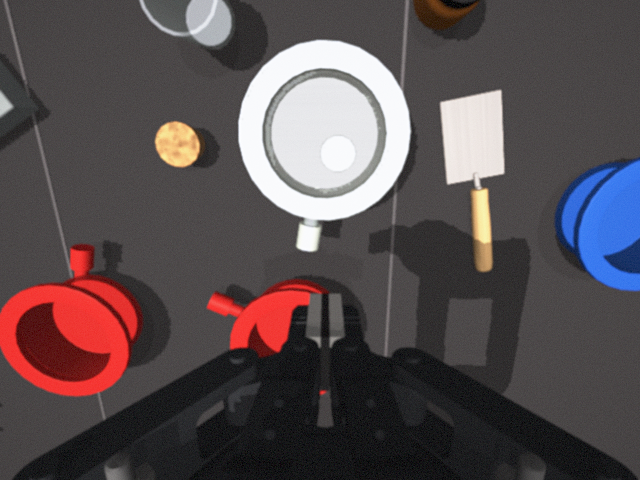

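The view matches the first one: the rim centre moved less than 0.2 mm, the tube is unchanged, and the stopper is still at (338,153). Handing in.

```bash
python3 -c "
from plant import ctrl
ctrl.finish_job()"
```

```text
the job is handed in; nothing more can be done
```

The rim has been felt all the way round, and I handed the job in at about 30 s, well under the 64 s limit.

**What I did:** I found the rim from two wrist views: centre (544, 82), about 104–105 mm high, side tube at about 170°. With the gripper closed, I rested the fingertips above the side tube at about 1.9 N. I then ran them clockwise through 362° and lifted them away.

**Contact:** The measured downward force stayed at about 1.5–2.5 N and the sideways drag at up to about 1.6 N. The readings are noisy by about 0.4 N and were averaged only at the end of each of the 36 steps, so contact during the moves themselves was not measured.

**Last checks:** After lifting off, the force read zero. Seen again from the first viewpoint, the rim centre had moved less than 0.2 mm, and the tube direction, stopper and visible neighbours looked unchanged. The brick and tin are outside that view; they showed no visible change in the last scene picture, taken just before lift-off.

**Disagreements:** The fitted outer radius was 71 mm against the stated 72 mm. I put this down to where the image edge falls. To hold 2 N I had to lower the command by about 1.3 mm over part of the circle. Contact height therefore varied by about 1 mm, which could be arm error or rim level. I saw no sign of contact being lost.

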